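# Unscrew the gauge's protective cap and stand it in the tray

### The arm

A 6-joint arm with a two-finger parallel gripper is mounted at the origin on the work surface. World frame = base frame: x ahead of the robot, y to its left, z up, the work surface at z = 0. Lengths are in m, angles in rad, forces in N, time in s.
With the tool pointing down it reaches from about 0.275 to 0.85 m from the base axis. Payload 5.2 kg.
Tool frame: the origin (TCP) lies at the very end of the fingers, on their centre line; the grasp point (between the pads) lies 19 mm behind it (arm.hold_point_z is the distance from the TCP to the grasp point, in m); z points along the fingers, y is the direction in which the jaws open and shut (so a half turn about z gives the same grasp; the last joint's range is limited). The gripper opens to 85 mm and grips with 20 to 120 N. Pads are 22 mm wide; open, the fingers measure 114 mm over their backs; the gripper's body (76 mm by 85 mm) begins 54 mm behind the grasp point. The pads swing forward as they close: fully open they stand 13 mm farther back than shut.
Start: joints at [-1.32, 0.259, 1.535, -0, 1.348, -0.203], TCP at [0.241, -0.494, 0.231] pointing down, gripper open.
Joint ranges: [-3.14, 3.14], [-0.91, 2.08], [0.19, 2.58], [-1.22, 4.36], [0.22, 2.71], [-3.12, 3.12]. Speed limits (rad/s): [2.57, 2.57, 3.14, 3.14, 3.14, 3.14].

### API

Orientations are given as a unit quaternion [w, x, y, z].
In Python, from station import arm, vision, sign_off gives the robot as it stands. The module is installed in compiled form; this text tells all that it offers.
- The arm moves only by the tool send_rows, never from a script. Its arguments are lists of equal length, an entry for each row: "offset": the shift along the tool's x, y, z in mm, a list of three; "turn": the turn about the tool's z in rad. In form: {"offset": [[x, y, z], ...], "turn": [turn, ...]}. A call has 1 to 12 rows; each row is the pose to reach, as a shift and turn from the pose commanded when the call began, along the tool's axes at that moment; what a row does not reach only later rows make up. A row lasts 1/10 s, in which the tool goes at most 50 mm and 8.59 degrees, less where a joint would pass 70% of its speed; a pose out of reach is approached as far as the arm can. A call with a gripper value outside its range is refused whole. "jaw" is the finger opening in mm, from 0 to 85.4, set as the call begins (left out, the last holds). The fingers move at their own pace and stop on an object; the grip force is fixed at half the most. Time passes only in rows, so rows that repeat a pose let the fingers close. It gives the time, the measured TCP pose, the force and the opening at its end, in the units of the state.
- arm.sense(): the state, without advancing time (a new reading comes with each control period).
- vision.capture(name): name is "scene" or "top" or "wrist"; returns (picture, depth): 400x640x3 uint8, red, green, blue; 400x640 float32, m along the optical axis (not along the pixel's ray), 0 where there is no reading.
- vision.camera_model(name): a dict with "mtx" (3x3 intrinsics, pixels), "rvec" (rotation vector, rad) and "tvec" (3), from world to camera coordinates, as OpenCV has them; the wrist camera has in their place "mount" (4x4, takes a point from camera to tool coordinates, whose origin is the TCP and whose axes are the flange's). Camera axes: x right, y down, z forward; pixel columns grow to the right and rows downward; lengths in m; the calibration is good to about 2 mm. The wrist camera is an equidistant fisheye: a pixel r from the principal point sees the ray r / f radians off the axis. A picture is of the moment at which its call begins: read the wrist's pose just before it. camera_model takes no time and is no camera call.
- sign_off(): hands the job in, once; it reports no verdict.
The state is a dict: "time_s": time; "joint_pos": joint angles; "qd": joint speeds; "joint_efforts": joint torques, N m; "tool_pos": TCP position; "orientation": TCP orientation; "contact_force": force on the tool from outside, world axes, zero at the start; "ft_torque": the same for the moment, N m; "finger_gap": opening from 0.0 (shut) to 1.0 (fully open).
Only numpy, scipy, OpenCV 4.12 (cv2) and the standard library are available. Lean on these libraries where they do the work, as an engineer would, in place of code of your own. Each camera call takes 0.05 s, during which the arm holds its last target. There are 200 camera calls.

### The job

Unscrew the purple cap from the leaning threaded port of the torque gauge (counter-clockwise, nearly two turns, taking fresh grips) until the thread lets go, without wrenching it off by force, and lift it clear. Then set it down gently in the shallow blue tray, standing upright on its open end, let go, and leave the tin, charger, steel block and spanner where they are.

Things in the scene. Friction and masses are not known exactly. Their poses are not given: they have to be found in the camera images.
- cap_center (a point): Centre (half-way up, on the axis) of the loose purple screw cap, 60 mm tall, 0.15 kg nominal. z axis: the cap's axis, out of its closed top; at the start it is the port's axis, leaning 26 degrees from vertical to the gauge's -x side, roughly towards the robot. The cap's skirt is 42 mm in diameter. Pulling along the axis before the thread has let go loads the thread.
- cap_head (a point): On the cap's axis, mid-height of its closed knurled head (round, 46 mm diameter, the top 14 mm of the cap), 23 mm above cap_center along z. Grip here across any diameter, tool along the axis. Turns with little torque; about 1 mm of play each way; sags a few degrees but stays put when released part-way; sits loosely on the neck, guided by its pin, once unthreaded.
- port: Steel threaded port fixed to the gauge. Origin: centre of its flat 54 mm wide shoulder; z: the port's axis, outward, 26 degrees from vertical. The neck is 22 mm long, 33 mm wide over the thread; a 12 mm pin on it, hidden in the cap, reaches 45 mm above the shoulder. The cap starts screwed home, its open end on the shoulder (cap_center 30 mm up the axis); lifted clear: cap_center over 80 mm from this origin.
- port_top (a point): Top of the port's pin, on the axis, 45 mm above the shoulder. Right-hand thread, single start, pitch 6 mm: each turn counter-clockwise seen from above the head (positive about the port's z) raises the cap 6 mm. From the start it lets go after 1.75 turns (10.5 mm up); 1.9 turns is sure.
- gauge: Torque gauge fixed to the table, placed and turned differently each time. Aluminium plate 160 (x) x 140 (y) mm, 20 mm high; a grey barrel 60 mm in diameter carries the port, leaning to -x; a white display pod stands on the +x side, up to 70 mm above the table. All of it but the port lies below the plane of the port's shoulder. Origin: centre of its underside, on the table.
- tray: Shallow blue tray fixed to the table, 170 mm (its x) by 150 mm (its y) by 14 mm high outside, walls 5 mm thick, inner floor 5 mm above the table with a black rubber look. Origin: centre of its underside, on the table. The cap standing upright in it has its centre 35 mm above the table.
- tin: Blue round open tin, 90 mm in diameter, 100 mm tall, fixed; bystander. Origin: centre of its underside.
- charger: Red charger with a black battery in it, 110 x 80 x 104 mm, loose; bystander. Origin: centre of its underside.
- gaugeblock: Steel block 60 x 35 x 30 mm, loose; bystander. Origin: centre of its underside.
- spanner: Steel spanner 150 mm long, lying flat, along its x axis, loose; bystander. Origin: on its underside.
There are look-alikes about, which are no part of the job. What is meant by the part that bears cap_center is not green, and is the larger of those in its own colour. Several things have the shape of the gauge; the one meant has the colours described above.

How it is judged:
By the outcome, as a careful person would: the job done as asked, in the order asked, and still so for the second after the job is handed in, with the robot touching nothing.
It also fails if it takes over 72 s, if anything falls off the work surface, if the arm or the gripper's body presses on something with over 40 N, if the wrist force passes 120 N, or if a joint passes its speed limit or range.

## Working session

There is one attempt and no reset: what is moved stays moved. The work goes in short steps, Python scripts to look and compute and a tool call to move; the robot and the scene stay as the last step left them, time stands still between calls to the robot, and variables do not carry over. Pictures are saved under pics/ and viewed, about 8 in all and at most 12, crops included, and the job is handed in when it is done.

Besides the shell and the picture viewer there is one more tool, called after "Request:" as name(argument=value, ...), one argument or row to a line, values as JSON. send_rows: Moves the arm, as the interface text tells. Its arguments: {"type":"object","properties":{"offset":{"type":"array","items":{"type":"array","items":{"type":"number"}}},"turn":{"type":"array","items":{"type":"number"}},"jaw":{"type":"number"}},"required":["offset","turn"]}

```bash
mkdir -p pics
cat > h.py <<'E'
import numpy as np, cv2
from station import arm, vision
from scipy.spatial.transform import Rotation as R
def cap(n):
    p,d=vision.capture(n); np.savez('%s.npz'%n,p=p,d=d); return p,d
def save(f,p,box=None,s=1):
    if box: p=p[box[1]:box[3],box[0]:box[2]]
    p=cv2.resize(p,None,fx=s,fy=s,interpolation=cv2.INTER_CUBIC)
    cv2.imwrite('pics/'+f,p[:,:,::-1])
def world(n,d):
    m=vision.camera_model(n); K=np.array(m['mtx']); Rm=cv2.Rodrigues(np.array(m['rvec'],float))[0]; t=np.array(m['tvec'],float).ravel()
    v,u=np.mgrid[:400,:640]; c=np.stack([(u-K[0,2])/K[0,0]*d,(v-K[1,2])/K[1,1]*d,d],-1)
    return (c-t)@Rm
E
python3 - <<'E'
from h import *
s=arm.sense(); print(s, arm.hold_point_z)
a,da=cap('scene'); b,db=cap('top')
save('s1.png',np.vstack([a,b]),s=0.75) if 0 else None
save('scene1.png',a,s=1.25); save('top1.png',b,s=1.25)
for n in('scene','top'): m=vision.camera_model(n); print(n,{k:np.round(v,3).tolist() for k,v in m.items() if k!='name'} )
print({k:np.round(v,4).tolist() for k,v in vision.camera_model('wrist').items()})
E
```

```text
{'time_s': 0.0, 'joint_pos': array([-1.31982347e+00,  2.59340126e-01,  1.53608538e+00,  1.76626156e-05,
        1.34800630e+00, -2.02801268e-01]), 'qd': array([-0.00031599,  0.00035854, -0.0016593 ,  0.00104619, -0.00051691,
       -0.00087694]), 'joint_efforts': array([-1.47134368e-03, -4.46030796e+01, -2.90575629e+01, -3.64586595e-04,
        1.17425993e-02, -1.05724325e-05]), 'tool_pos': array([ 0.24099037, -0.49380351,  0.23047532]), 'orientation': array([-9.19518412e-04,  9.74371385e-01,  2.24943456e-01, -1.35378732e-05]), 'contact_force': array([ 0.37322427, -0.18340059, -0.20888261]), 'ft_torque': array([ 0.04083389, -0.01326212, -0.02484701]), 'finger_gap': 0.9972519279467523} 0.0187
scene {'mtx': [[401.615, 0.0, 319.487], [0.0, 401.615, 198.761], [0.0, 0.0, 1.0]], 'rvec': [2.142, 0.776, -0.345], 'tvec': [-0.434, -0.134, 1.354]}
top {'mtx': [[451.329, 0.0, 312.85], [0.0, 451.329, 192.233], [0.0, 0.0, 1.0]], 'rvec': [2.139, -2.148, 0.134], 'tvec': [0.016, 0.553, 1.169]}
{'mtx': [[309.7069, 0.0, 323.1567], [0.0, 309.7069, 198.432], [0.0, 0.0, 1.0]], 'mount': [[-0.0009, -0.9531, -0.3027, 0.0779], [1.0, -0.0009, 0.0, -0.0008], [-0.0003, -0.3027, 0.9531, -0.1425], [0.0, 0.0, 0.0, 1.0]]}
```

View pics/scene1.png

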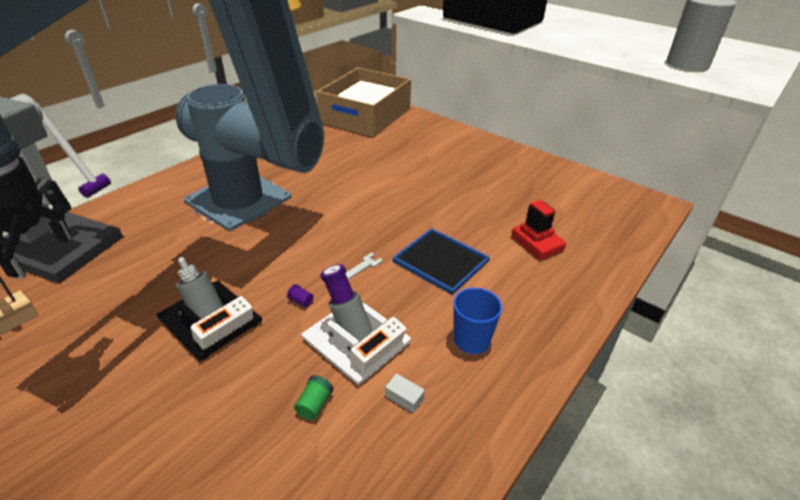

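View pics/top1.png

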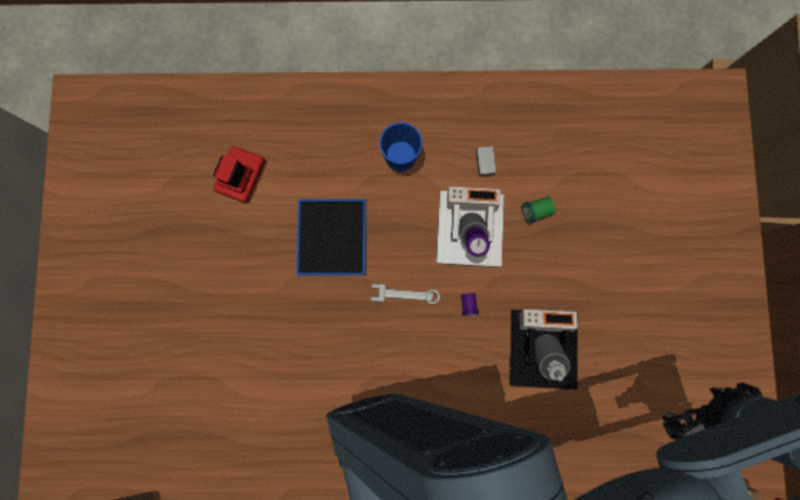

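The scene picture shows the purple cap on the white/aluminium gauge at scene px (269,227) and top px (382,194). Possible mix-ups, in top px:
- The small loose purple cap at (376,243), rejected because it is smaller.
- The green cap at (430,167), rejected by colour.
- The black gauge with a bare port at (435,282), rejected by its colours.

The tray is at (265,189), the tin at (320,118), the charger at (191,139), the block at (389,128) and the spanner at (324,235).

```bash
cat >> h.py <<'E'
def purple(p):
    h=cv2.cvtColor(p,cv2.COLOR_RGB2HSV); return (h[...,0]>125)&(h[...,0]<155)&(h[...,1]>90)&(h[...,2]>30)
E
python3 - <<'E'
from h import *
crops=[]
for n,win in(('scene',(240,190,300,260)),('top',(355,170,405,215))):
    z=np.load(n+'.npz'); p,d=z['p'],z['d']; W=world(n,d)
    m=np.zeros((400,640),bool); x0,y0,x1,y1=win; m[y0:y1,x0:x1]=1
    c=W[m&purple(p)&(d>0)]; 
    print(n,len(c),'z range',np.percentile(c[:,2],[2,50,98]).round(4),'mean',c.mean(0).round(4))
    t=c[c[:,2]>np.percentile(c[:,2],70)]; print(' top pts',t.mean(0).round(4))
    for lo in np.arange(0.06,0.2,0.01):
        q=c[(c[:,2]>lo)&(c[:,2]<=lo+.01)]
        if len(q)>4: print('  %.2f'%lo,len(q),q.mean(0).round(4),q.min(0).round(3),q.max(0).round(3))
    # white plate
    hsv=cv2.cvtColor(p,cv2.COLOR_RGB2HSV)
    g=(W[...,2]>0.012)&(W[...,2]<0.028)&(hsv[...,1]<60)&(hsv[...,2]>90)&(d>0)
    if n=='top':
        g[:, :340]=0; g[:,410:]=0; g[:145]=0; g[220:]=0
    else: g[:235]=0; g[305:]=0; g[:,:235]=0; g[:,335:]=0
    q=W[g]; r=cv2.minAreaRect(q[:,:2].astype(np.float32)); print(' plate',len(q),q[:,2].mean(),r, cv2.boxPoints(r).round(3).tolist())
    # tray
    b=(hsv[...,0]>100)&(hsv[...,0]<122)&(hsv[...,1]>120)&(W[...,2]<0.03)&(W[...,2]>0.002)&(d>0)
    if n=='top': b[:,300:]=0
    else: b[:,:305]=0; b[:175]=0; b[240:]=0; b[:,395:]=0
    q=W[b]; r=cv2.minAreaRect(q[:,:2].astype(np.float32)); print(' tray',len(q),q[:,2].mean(),r)
    crops.append(cv2.resize(p[y0-10:y1+60,x0-15:x1+15] if n=='scene' else p[150:260,340:450],(400,500)))
save('c1.png',np.hstack(crops))
E
```

```text
scene 562 z range [0.004  0.1282 0.1628] mean [ 0.5273 -0.1631  0.1128]
 top pts [ 0.5431 -0.1647  0.1542]
  0.10 19 [ 0.5559 -0.1743  0.1066] [ 0.544 -0.178  0.1  ] [ 0.568 -0.147  0.11 ]
  0.11 81 [ 0.5619 -0.1657  0.1148] [ 0.541 -0.179  0.11 ] [ 0.571 -0.144  0.12 ]
  0.12 76 [ 0.5563 -0.1664  0.1249] [ 0.535 -0.179  0.12 ] [ 0.567 -0.145  0.13 ]
  0.13 80 [ 0.552  -0.1659  0.1352] [ 0.532 -0.178  0.13 ] [ 0.561 -0.145  0.14 ]
  0.14 75 [ 0.546  -0.1666  0.1453] [ 0.512 -0.179  0.14 ] [ 0.558 -0.147  0.15 ]
  0.15 88 [ 0.5419 -0.1656  0.1556] [ 0.514 -0.18   0.15 ] [ 0.554 -0.139  0.16 ]
  0.16 30 [ 0.5449 -0.1582  0.1624] [ 0.539 -0.172  0.16 ] [ 0.549 -0.143  0.165]
 plate 1125 0.020212984748484823 ((0.5826148986816406, -0.16048292815685272), (0.13964055478572845, 0.16169202327728271), 86.57215881347656) [[0.49799999594688416, -0.22499999403953552], [0.6589999794960022, -0.23499999940395355], [0.6669999957084656, -0.09600000083446503], [0.5059999823570251, -0.0860000029206276]]
 tray 571 0.011050920437365521 ((0.5672364830970764, 0.14291605353355408), (0.15210913121700287, 0.17
[... 465 characters left out ...]
 ]
  0.14 42 [ 0.5201 -0.1529  0.1459] [ 0.508 -0.171  0.14 ] [ 0.553 -0.133  0.15 ]
  0.15 82 [ 0.5346 -0.1516  0.1556] [ 0.513 -0.176  0.15 ] [ 0.552 -0.132  0.16 ]
  0.16 25 [ 0.543  -0.1543  0.1613] [ 0.536 -0.17   0.16 ] [ 0.548 -0.136  0.164]
 plate 1418 0.01930996357070821 ((0.5813775062561035, -0.15682204067707062), (0.1399020552635193, 0.15870505571365356), 85.99185180664062) [[0.4970000088214874, -0.22100000083446503], [0.656000018119812, -0.23199999332427979], [0.6650000214576721, -0.09300000220537186], [0.5070000290870667, -0.08100000023841858]]
 tray 428 0.010875683967217924 ((0.5658282041549683, 0.1465127170085907), (0.14608140289783478, 0.16461940109729767), 89.78681182861328)
```

View pics/c1.png

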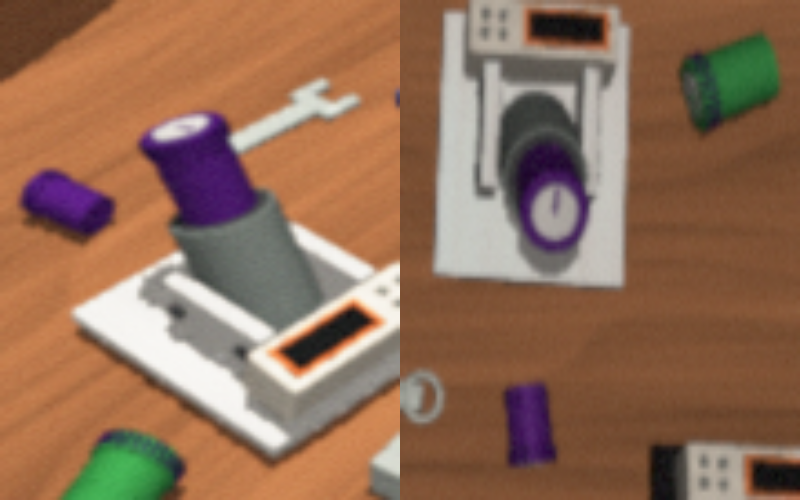

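The crop confirms the choice: the larger purple cap, with its white-topped head, on the white gauge and leaning towards the robot. Next I measure the centre of the white top disc in both views.

Run:
```python
from h import *
ax=[]
for n,yaw in(('scene',86.57-90),('top',85.99-90)):
    z=np.load(n+'.npz'); p,d=z['p'],z['d']; W=world(n,d); y=np.radians(yaw)
    a=np.array([-np.sin(np.radians(26))*np.cos(y),-np.sin(np.radians(26))*np.sin(y),np.cos(np.radians(26))]); print(n,'axis',a.round(4))
    near=np.linalg.norm(W-[0.532,-0.157,0.157],axis=-1)<0.045
    hsv=cv2.cvtColor(p,cv2.COLOR_RGB2HSV)
    # points in top plane: max height along axis
    q=W[near&(d>0)]; h=q@a; top=np.percentile(h,95)
    disc=near&(d>0)&(abs(W@a-top)<0.006); c=W[disc]
    # in plane circle
    e1=np.cross([0,1,0],a); e1/=np.linalg.norm(e1); e2=np.cross(a,e1)
    uv=np.c_[c@e1,c@e2].astype(np.float32); (cc,r)=cv2.minEnclosingCircle(uv)
    print(len(c),'top h',top,'hstd',(c@a).std(),'rad',r,'ctr',(cc[0]*e1+cc[1]*e2+np.median(c@a)*a).round(4),'mean',c.mean(0).round(4))
    u,s,vt=np.linalg.svd(c-c.mean(0)); print(' plane normal',vt[2].round(3))
    # white disc centroid by projection
    wd=near&(hsv[...,1]<70)&(hsv[...,2]>110)&(d>0)&(W[...,2]>0.135); print(' white',wd.sum(),W[wd].mean(0).round(4),np.argwhere(wd).mean(0)[::-1].round(1))
    m=vision.camera_model(n); pr=cv2.projectPoints(np.array([[W[wd].mean(0)]]),np.array(m['rvec'],float),np.array(m['tvec'],float),np.array(m['mtx']),None)[0]
    np.save(n+'_px.npy',np.argwhere(wd).mean(0)[::-1])
# triangulate
P=[];pts=[]
for n in('scene','top'):
    m=vision.camera_model(n); P.append(np.array(m['mtx'])@np.c_[cv2.Rodrigues(np.array(m['rvec'],float))[0],np.array(m['tvec'],float).ravel()]); pts.append(np.load(n+'_px.npy').reshape(2,1))
X=cv2.triangulatePoints(P[0],P[1],*pts).ravel(); print('tri',(X[:3]/X[3]).round(4))
```

```text
scene axis [-0.4376  0.0262  0.8988]
147 top h -0.09424728731835876 hstd 0.0016210125458006887 rad 0.02362135425209999 ctr [ 0.5275 -0.1568  0.1558] mean [ 0.5313 -0.1593  0.157 ]
 plane normal [ 0.386  0.008 -0.922]
 white 72 [ 0.5282 -0.1557  0.155 ] [265.8 215.7]
top axis [-0.4373  0.0307  0.8988]
274 top h -0.09414280966093397 hstd 0.0016686019485151055 rad 0.023830560967326164 ctr [ 0.5267 -0.1528  0.1535] mean [ 0.5266 -0.153   0.1536]
 plane normal [-0.438  0.023  0.899]
 white 137 [ 0.5264 -0.1547  0.1536] [382.4 196.2]
tri [ 0.5266 -0.1546  0.1533]
```

Request:
send_rows(
  offset=[
    [356,-160,-300],
    [356,-160,-300],
    [356,-160,-300],
    [356,-160,-300],
    [356,-160,-300],
    [356,-160,-300],
    [356,-160,-300],
    [356,-160,-300],
    [356,-160,-300],
    [356,-160,-300],
    [356,-160,-300],
  ],
  turn=[0.2,0.2,0.2,0.2,0.2,0.2,0.2,0.2,0.2,0.2,0.2],
)

```text
time_s: 1.2
tool_pos: [0.4932, -0.1915, 0.5345]
orientation: [0.001, 0.992, 0.129, 0.003]
contact_force: [-0.1, -0.0, -0.3]
finger_gap: 0.999
```

```bash
cat >> h.py <<'E'
AX=np.array([-.4375,.028,.8988])
def st(full=0):
    s=arm.sense(); q=s['orientation']; Rm=R.from_quat(np.r_[q[1:],q[0]]).as_matrix()
    print('t %.2f'%s['time_s'],'q',s['joint_pos'].round(3),'tcp',s['tool_pos'].round(4),'F',s['contact_force'].round(1),'T',s['ft_torque'].round(2),'gap',round(float(s['finger_gap'])*85.4,1))
    print(' x',Rm[:,0].round(3),'y',Rm[:,1].round(3),'z',Rm[:,2].round(3),'ang to axis %.2f'%np.degrees(np.arccos(-Rm[:,2]@AX))); return s,Rm
E
python3 -c "
from h import *
st()"
```

```text
t 1.20 q [-5.820e-01  2.070e-01  8.820e-01  1.000e-03  2.047e+00  7.300e-01] tcp [ 0.4932 -0.1915  0.5345] F [-0.1 -0.  -0.3] T [ 0.02  0.03 -0.01] gap 85.3
 x [0.967 0.256 0.005] y [ 0.256 -0.967  0.003] z [ 0.005 -0.002 -1.   ] ang to axis 25.68
```

The tool only takes a turn about its own z, but the port leans 26°. The text says a pose out of reach is "approached as far as the arm can", so I'll test whether reaching the edge of the workspace tilts the tool.

Request:
send_rows(
  offset=[
    [250,130,-300],
    [250,130,-300],
    [250,130,-300],
    [250,130,-300],
    [250,130,-300],
    [250,130,-300],
    [250,130,-300],
    [250,130,-300],
    [250,130,-300],
  ],
  turn=[0,0,0,0,0,0,0,0,0],
)

```text
time_s: 2.1
tool_pos: [0.585, -0.2018, 0.6088]
orientation: [0.007, 0.992, 0.127, 0.015]
contact_force: [0.2, 0.2, 0.0]
finger_gap: 1.0
```

```bash
python3 -c "
from h import *
st()"
```

```text
t 2.10 q [-0.515  0.532  0.188  0.008  2.389  0.808] tcp [ 0.585  -0.2018  0.6088] F [0.2 0.2 0. ] T [-0.01 -0.02  0.02] gap 85.4
 x [0.968 0.251 0.027] y [ 0.251 -0.968  0.018] z [ 0.031 -0.011 -0.999] ang to axis 24.20
```

Request:
send_rows(
  offset=[
    [0,0,0],
    [0,0,0],
  ],
  turn=[0,0],
)

```text
time_s: 2.3
tool_pos: [0.5853, -0.2021, 0.6082]
orientation: [0.007, 0.992, 0.127, 0.014]
contact_force: [0.8, 0.4, 0.8]
finger_gap: 0.997
```

Request:
send_rows(
  offset=[
    [400,220,0],
    [400,220,0],
    [400,220,0],
    [400,220,0],
    [400,220,0],
    [400,220,0],
  ],
  turn=[0,0,0,0,0,0],
)

```text
time_s: 2.9
tool_pos: [0.7132, -0.2264, 0.494]
orientation: [0.014, 0.991, 0.127, 0.029]
contact_force: [-0.2, -0.4, 0.4]
finger_gap: 1.003
```

```bash
python3 -c "
from h import *
st()"
```

```text
t 2.90 q [-0.46   0.707  0.188  0.011  2.183  0.863] tcp [ 0.7132 -0.2264  0.494 ] F [-0.2 -0.4  0.4] T [0.02 0.07 0.02] gap 85.6
 x [0.966 0.252 0.054] y [ 0.25  -0.968  0.035] z [ 0.061 -0.02  -0.998] ang to axis 22.46
```

The tilt persists and adds up, in the direction I need. I'll move to where the arm plane heads along the gauge's x axis, near full horizontal reach, and push outward there.

Request:
send_rows(
  offset=[
    [183,-247,252],
    [183,-247,252],
    [183,-247,252],
    [183,-247,252],
    [183,-247,252],
    [183,-247,252],
    [183,-247,252],
    [183,-247,252],
    [183,-247,252],
  ],
  turn=[0,0,0,0,0,0,0,0,0],
)

```text
time_s: 3.8
tool_pos: [0.8416, 0.0604, 0.2369]
orientation: [0.012, 0.991, 0.13, 0.024]
contact_force: [-1.1, -0.4, -1.9]
finger_gap: 0.997
```

```bash
python3 -c "
from h import *
st()"
```

```text
t 3.80 q [-0.054  0.814  0.612 -0.014  1.664  1.255] tcp [0.8416 0.0604 0.2369] F [-1.1 -0.4 -1.9] T [ 0.06  0.01 -0.02] gap 85.1
 x [0.965 0.258 0.045] y [ 0.256 -0.966  0.03 ] z [ 0.051 -0.017 -0.999] ang to axis 23.02
```

Request:
send_rows(
  offset=[
    [580,150,0],
    [580,150,0],
    [580,150,0],
    [580,150,0],
    [580,150,0],
    [580,150,0],
    [580,150,0],
    [580,150,0],
    [580,150,0],
    [580,150,0],
    [580,150,0],
    [580,150,0],
  ],
  turn=[0,0,0,0,0,0,0,0,0,0,0,0],
)

```text
time_s: 5.0
tool_pos: [0.9496, 0.0378, 0.1624]
orientation: [0.016, 0.99, 0.127, 0.053]
contact_force: [0.9, -0.4, 0.8]
finger_gap: 1.001
```

```bash
python3 -c "
from h import *
st()"
```

```text
t 5.00 q [-0.073  1.112  0.187 -0.011  1.733  1.241] tcp [0.9496 0.0378 0.1624] F [ 0.9 -0.4  0.8] T [ 0.01  0.05 -0.05] gap 85.5
 x [0.962 0.253 0.1  ] y [ 0.249 -0.967  0.045] z [ 0.108 -0.018 -0.994] ang to axis 19.75
```

Request:
send_rows(
  offset=[
    [462,123,-144],
    [462,123,-144],
    [462,123,-144],
  ],
  turn=[0,0,0],
)

```text
time_s: 5.3
tool_pos: [0.9619, 0.0325, 0.1794]
orientation: [0.018, 0.989, 0.127, 0.076]
contact_force: [-0.9, 0.2, -0.2]
finger_gap: 1.001
```

```bash
python3 -c "
from h import *
st()"
```

```text
t 5.30 q [-0.08   1.096  0.187 -0.004  1.701  1.235] tcp [0.9619 0.0325 0.1794] F [-0.9  0.2 -0.2] T [ 0.04  0.07 -0.03] gap 85.5
 x [0.956 0.253 0.147] y [ 0.248 -0.967  0.056] z [ 0.156 -0.017 -0.988] ang to axis 16.99
```

Request:
send_rows(
  offset=[
    [565,139,-145],
    [565,139,-145],
    [565,139,-145],
    [565,139,-145],
    [565,139,-145],
    [565,139,-145],
    [565,139,-145],
    [565,139,-145],
  ],
  turn=[0,0,0,0,0,0,0,0],
)

```text
time_s: 6.1
tool_pos: [0.9715, 0.0279, 0.1987]
orientation: [0.02, 0.987, 0.127, 0.098]
contact_force: [-0.1, 0.5, -0.4]
finger_gap: 0.998
```

```bash
python3 -c "
from h import *
st()"
```

```text
t 6.10 q [-0.086  1.077  0.188  0.002  1.676  1.23 ] tcp [0.9715 0.0279 0.1987] F [-0.1  0.5 -0.4] T [-0.05  0.11  0.  ] gap 85.2
 x [0.949 0.254 0.189] y [ 0.246 -0.967  0.065] z [ 0.199 -0.015 -0.98 ] ang to axis 14.49
```

Each call gives about 2.7° within 2–3 rows and then levels off, so several short calls are better.

Request:
send_rows(
  offset=[
    [570,140,-120],
    [570,140,-120],
  ],
  turn=[0,0],
)

```text
time_s: 6.3
tool_pos: [0.9849, 0.027, 0.2089]
orientation: [0.023, 0.984, 0.127, 0.121]
contact_force: [0.1, -0.3, 0.0]
finger_gap: 1.001
```

Request:
send_rows(
  offset=[
    [570,140,-100],
    [570,140,-100],
  ],
  turn=[0,0],
)

```text
time_s: 6.5
tool_pos: [0.9976, 0.0262, 0.2195]
orientation: [0.025, 0.981, 0.126, 0.142]
contact_force: [0.4, -0.5, 0.3]
finger_gap: 0.999
```

Request:
send_rows(
  offset=[
    [570,140,-80],
    [570,140,-80],
  ],
  turn=[0,0],
)

```text
time_s: 6.7
tool_pos: [1.0101, 0.0255, 0.2303]
orientation: [0.027, 0.978, 0.126, 0.164]
contact_force: [-0.7, 0.1, 0.7]
finger_gap: 1.0
```

```bash
python3 -c "
from h import *
st()"
```

```text
t 6.70 q [-0.091  1.056  0.188  0.019  1.565  1.226] tcp [1.0101 0.0255 0.2303] F [-0.7  0.1  0.7] T [-0.01  0.19  0.02] gap 85.4
 x [0.914 0.256 0.314] y [ 0.238 -0.967  0.094] z [ 0.328 -0.011 -0.945] ang to axis 6.89
```

Request:
send_rows(
  offset=[
    [560,220,-60],
    [560,220,-60],
  ],
  turn=[0,0],
)

```text
time_s: 6.9
tool_pos: [1.0226, 0.0129, 0.2416]
orientation: [0.029, 0.974, 0.126, 0.185]
contact_force: [0.2, 0.9, 0.7]
finger_gap: 1.003
```

Request:
send_rows(
  offset=[
    [560,220,-40],
    [560,220,-40],
  ],
  turn=[0,0],
)

```text
time_s: 7.1
tool_pos: [1.0348, 0.0005, 0.2534]
orientation: [0.032, 0.97, 0.125, 0.207]
contact_force: [0.5, 0.3, -0.2]
finger_gap: 1.001
```

```bash
python3 -c "
from h import *
st()"
```

```text
t 7.10 q [-0.12   1.042  0.188  0.039  1.492  1.199] tcp [1.0348e+00 5.0000e-04 2.5340e-01] F [ 0.5  0.3 -0.2] T [ 0.06  0.22 -0.02] gap 85.5
 x [0.883 0.256 0.393] y [ 0.23  -0.967  0.114] z [ 0.409 -0.01  -0.913] ang to axis 2.06
```

Request:
send_rows(
  offset=[
    [540,300,-20],
    [540,300,-20],
  ],
  turn=[0,0],
)

```text
time_s: 7.3
tool_pos: [1.0461, -0.0221, 0.2654]
orientation: [0.035, 0.965, 0.125, 0.227]
contact_force: [0.7, -0.2, 0.5]
finger_gap: 0.998
```

Run:
```python
from h import *
s,Rm=st()
# target: TCP pre-grasp 90 mm above top along axis
T=np.array([.527,-.154,.1537])
g=T+AX*.10
print('to pre',(Rm.T@(g-s['tool_pos'])*1000).round(1))
```

```text
t 7.30 q [-0.146  1.036  0.188  0.054  1.456  1.174] tcp [ 1.0461 -0.0221  0.2654] F [ 0.7 -0.2  0.5] T [-0.    0.24  0.04] gap 85.2
 x [0.865 0.257 0.43 ] y [ 0.225 -0.966  0.125] z [ 0.448 -0.011 -0.894] ang to axis 1.12
to pre [-529.7   -4.7 -231. ]
```

Request:
send_rows(
  offset=[
    [-50,0,-100],
    [-530,-5,-300],
    [-530,-5,-300],
    [-530,-5,-300],
    [-530,-5,-300],
    [-530,-5,-300],
    [-530,-5,-300],
    [-530,-5,-300],
    [-530,-5,-300],
    [-530,-5,-300],
    [-530,-5,-300],
    [-530,-5,-300],
  ],
  turn=[0,0.1,0.2,0.3,0.4,0.5,0.6,0.7,0.8,0.9,1.0,1.2],
)

```text
time_s: 8.5
tool_pos: [0.4803, -0.1425, 0.3045]
orientation: [-0.095, 0.877, -0.422, 0.21]
contact_force: [-0.1, -2.1, 1.3]
finger_gap: 0.999
```

Run:
```python
from h import *
s,Rm=st()
g=np.array([.527,-.154,.1537])+AX*.10
print('to pre',(Rm.T@(g-s['tool_pos'])*1000).round(1))
```

```text
t 8.50 q [-0.729 -0.146  1.882  0.338  1.066  1.625] tcp [ 0.4803 -0.1425  0.3045] F [-0.1 -2.1  1.3] T [-0.05  0.21 -0.04] gap 85.3
 x [ 0.557 -0.779  0.288] y [-0.7   -0.627 -0.343] z [ 0.448 -0.011 -0.894] ang to axis 1.13
to pre [-9.1 24.3 55.9]
```

```bash
cat >> h.py <<'E'
def wcap(i):
    s=arm.sense(); p,d=vision.capture('wrist'); q=s['orientation']; Rm=R.from_quat(np.r_[q[1:],q[0]]).as_matrix()
    np.savez('w%d.npz'%i,p=p,d=d,R=Rm,t=s['tool_pos']); return p
def wworld(i):
    z=np.load('w%d.npz'%i); m=vision.camera_model('wrist'); K=np.array(m['mtx']); M=np.array(m['mount'])
    v,u=np.mgrid[:400,:640]; x=(u-K[0,2])/K[0,0]; y=(v-K[1,2])/K[1,1]; r=np.hypot(x,y)+1e-9
    c=np.stack([x/r*np.tan(r),y/r*np.tan(r),np.ones_like(r)],-1)*z['d'][...,None]
    tool=c@M[:3,:3].T+M[:3,3]; return z['p'],z['d'],tool@z['R'].T+z['t'],tool
E
python3 -c "
from h import *
wcap(1)"
```

Request:
send_rows(
  offset=[
    [-9,24,56],
    [-9,24,56],
    [-9,24,56],
    [-9,24,56],
    [-9,24,56],
    [-9,24,56],
    [-9,24,56],
    [-9,24,56],
    [-9,24,56],
  ],
  turn=[0.15,0.3,0.45,0.6,0.75,0.9,1.05,1.2,1.3],
)

```text
time_s: 9.45
tool_pos: [0.4855, -0.1515, 0.2437]
orientation: [0.202, -0.442, 0.867, -0.109]
contact_force: [-0.1, -0.6, 0.3]
finger_gap: 1.002
```

```bash
cat >> h.py <<'E'
def captop(i,guess,pic=None):
    p,d,W,tool=wworld(i)
    near=(np.linalg.norm(W-guess,axis=-1)<0.035)&(d>0)
    hgt=W@AX; top=np.percentile(hgt[near],90)
    disc=near&(abs(hgt-top)<0.004); c=W[disc]
    n=np.linalg.svd(c-c.mean(0))[2][2]; n*=np.sign(n[2])
    e1=np.cross([0,1,0],n); e1/=np.linalg.norm(e1); e2=np.cross(n,e1)
    cc,r=cv2.minEnclosingCircle(np.c_[c@e1,c@e2].astype(np.float32))
    C=cc[0]*e1+cc[1]*e2+np.median(c@n)*n
    hsv=cv2.cvtColor(p,cv2.COLOR_RGB2HSV); wd=disc&(hsv[...,1]<70)
    print(i,'n',len(c),'normal',n.round(3),'rad %.4f'%r,'ctr',C.round(4),'mean',c.mean(0).round(4),'whitemean',W[wd].mean(0).round(4))
    return C,n
E
python3 - <<'E'
from h import *
p=wcap(2); s,Rm=st()
for i in(1,2): captop(i,np.array([.527,-.154,.1537]))
a=np.load('w1.npz')['p']; save('w12.png',np.vstack([a[:,120:520],p[:,120:520]]) if 0 else np.hstack([a[:,120:520],p[:,120:520]]))
E
```

```text
t 9.50 q [-0.738 -0.08   1.978  0.378  0.917  2.852] tcp [ 0.4855 -0.1515  0.2437] F [0.2 0.1 0.4] T [-0.02  0.16  0.03] gap 85.4
 x [-0.529 -0.809 -0.255] y [-0.721  0.588 -0.368] z [ 0.448 -0.011 -0.894] ang to axis 1.13
1 n 1580 normal [-0.436  0.023  0.9  ] rad 0.0239 ctr [ 0.5263 -0.1548  0.1536] mean [ 0.5271 -0.1556  0.154 ] whitemean [ 0.5258 -0.1545  0.1537]
2 n 2377 normal [-0.443  0.024  0.896] rad 0.0240 ctr [ 0.5271 -0.1547  0.154 ] mean [ 0.5263 -0.1554  0.1537] whitemean [ 0.5266 -0.1544  0.1542]
```

View pics/w12.png

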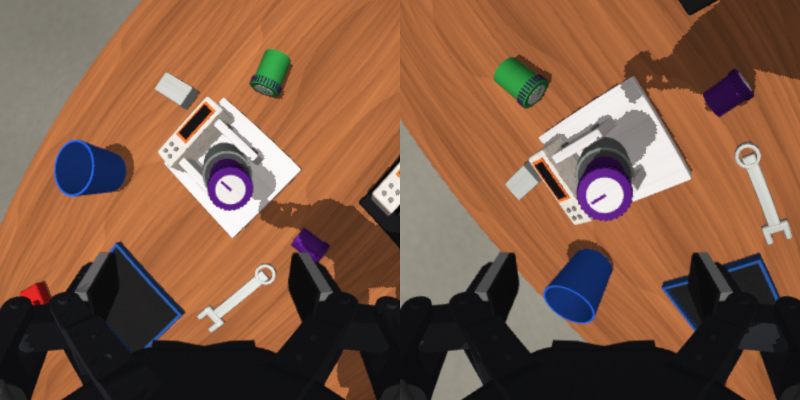

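Run:
```python
from h import *
s,Rm=st()
T=np.array([.5267,-.1547,.1538])
print('to top',(Rm.T@(T-s['tool_pos'])*1000).round(1),'to grasp',(Rm.T@(T-AX*.026-s['tool_pos'])*1000).round(1))
```

```text
t 9.50 q [-0.738 -0.08   1.978  0.378  0.917  2.852] tcp [ 0.4855 -0.1515  0.2437] F [0.2 0.1 0.4] T [-0.02  0.16  0.03] gap 85.4
 x [-0.529 -0.809 -0.255] y [-0.721  0.588 -0.368] z [ 0.448 -0.011 -0.894] ang to axis 1.13
to top [ 3.7  1.5 98.8] to grasp [  4.3   1.5 124.8]
```

Request:
send_rows(
  offset=[
    [2,1,40],
    [4,1,80],
    [4,1,105],
    [4,1,120],
    [4,1,125],
    [4,1,125],
  ],
  turn=[0,0,0,0,0,0],
)

```text
time_s: 10.1
tool_pos: [0.5389, -0.1554, 0.1298]
orientation: [0.202, -0.445, 0.865, -0.11]
contact_force: [-0.1, -0.3, 0.6]
finger_gap: 1.003
```

Request:
send_rows(
  offset=[
    [0,0,0],
    [0,0,0],
    [0,0,0],
    [0,0,0],
    [0,0,0],
    [0,0,0],
    [0,0,0],
  ],
  turn=[0,0,0,0,0,0,0],
  jaw=35,
)

```text
time_s: 10.8
tool_pos: [0.5391, -0.1559, 0.1315]
orientation: [0.202, -0.445, 0.865, -0.111]
contact_force: [-6.0, -0.0, 6.2]
finger_gap: 0.515
```

Run:
```python
from h import *
s,Rm=st()
T=np.array([.5267,-.1547,.1538])
print('err to grasp',(Rm.T@(T-AX*.026-s['tool_pos'])*1000).round(1))
p=wcap(3); save('w3.png',p)
```

```text
t 10.80 q [-0.654  0.163  2.043  0.482  0.605  2.755] tcp [ 0.5391 -0.1559  0.1315] F [-6.  -0.   6.2] T [-0.01  0.42  0.02] gap 44.0
 x [-0.522 -0.815 -0.252] y [-0.725  0.58  -0.372] z [ 0.449 -0.012 -0.893] ang to axis 1.13
err to grasp [0.4 1.4 0.5]
```

View pics/w3.png

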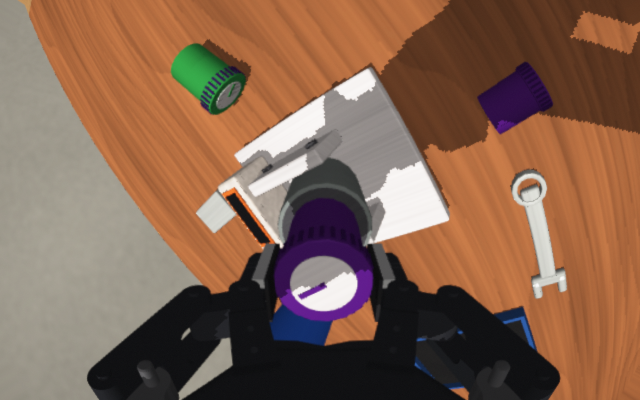

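The picture shows the head held centred between the pads at (323,280), with the white disc and its mark visible and the opening at 44 mm. Now I turn counter-clockwise (negative about tool z), rising 0.95 mm per rad.

Request:
send_rows(
  offset=[
    [0,0,-0.1],
    [0,0,-0.3],
    [0,0,-0.4],
    [0,0,-0.5],
    [0,0,-0.7],
    [0,0,-0.8],
  ],
  turn=[-0.14,-0.28,-0.42,-0.56,-0.7,-0.84],
)

```text
time_s: 11.45
tool_pos: [0.5381, -0.1549, 0.1312]
orientation: [-0.139, 0.761, -0.607, 0.183]
contact_force: [-2.7, 1.7, 2.1]
finger_gap: 0.517
```

Run:
```python
from h import *
st(); print('F.a',arm.sense()['contact_force']@AX)
```

```text
t 11.45 q [-0.654  0.162  2.044  0.481  0.607  1.91 ] tcp [ 0.5381 -0.1549  0.1312] F [-2.7  1.7  2.1] T [0.28 0.6  0.11] gap 44.2
 x [ 0.197 -0.974  0.109] y [-0.872 -0.225 -0.434] z [ 0.447 -0.01  -0.894] ang to axis 1.16
F.a 3.1796637839407667
```

Request:
send_rows(
  offset=[
    [0,0,-0.1],
    [0,0,-0.3],
    [0,0,-0.4],
    [0,0,-0.5],
    [0,0,-0.7],
    [0,0,-0.8],
    [0,0,-0.9],
    [0,0,-1.1],
    [0,0,-1.2],
    [0,0,-1.3],
    [0,0,-1.5],
    [0,0,-1.6],
  ],
  turn=[-0.14,-0.28,-0.42,-0.56,-0.7,-0.84,-0.98,-1.12,-1.26,-1.4,-1.54,-1.68],
)

```text
time_s: 12.65
tool_pos: [0.5375, -0.1554, 0.1324]
orientation: [0.044, 0.96, 0.162, 0.226]
contact_force: [0.0, 0.9, -2.1]
finger_gap: 0.513
```

Request:
send_rows(
  offset=[
    [0,0,-0.1],
    [0,0,-0.3],
    [0,0,-0.4],
    [0,0,-0.5],
    [0,0,-0.7],
    [0,0,-0.8],
    [0,0,-0.9],
    [0,0,-1.1],
    [0,0,-1.2],
    [0,0,-1.3],
    [0,0,-1.5],
    [0,0,-1.6],
  ],
  turn=[-0.14,-0.28,-0.42,-0.56,-0.7,-0.84,-0.98,-1.12,-1.26,-1.4,-1.54,-1.68],
)

```text
time_s: 13.85
tool_pos: [0.5366, -0.1557, 0.1338]
orientation: [0.197, 0.52, 0.822, 0.118]
contact_force: [-3.1, -2.2, -0.7]
finger_gap: 0.516
```

Run:
```python
from h import *
st(); print('F.a',arm.sense()['contact_force']@AX)
```

```text
t 13.85 q [-0.657  0.156  2.043  0.477  0.613 -1.447] tcp [ 0.5366 -0.1557  0.1338] F [-3.1 -2.2 -0.7] T [-0.29  0.82 -0.17] gap 44.0
 x [-0.381  0.902 -0.202] y [0.809 0.431 0.399] z [ 0.447 -0.011 -0.894] ang to axis 1.09
F.a 0.6314676317822384
```

Request:
send_rows(
  offset=[
    [0,0,-0.1],
    [0,0,-0.3],
    [0,0,-0.4],
    [0,0,-0.5],
    [0,0,-0.7],
    [0,0,-0.8],
    [0,0,-0.9],
    [0,0,-1.1],
    [0,0,-1.2],
    [0,0,-1.3],
    [0,0,-1.5],
  ],
  turn=[-0.14,-0.28,-0.42,-0.56,-0.7,-0.84,-0.98,-1.12,-1.26,-1.4,-1.55],
)

```text
time_s: 14.95
tool_pos: [0.5363, -0.1555, 0.1353]
orientation: [0.224, -0.204, 0.952, -0.054]
contact_force: [-0.3, -0.6, -1.3]
finger_gap: 0.518
```

Request:
send_rows(
  offset=[
    [0,0,0],
    [0,0,0],
    [0,0,0],
    [0,0,0],
  ],
  turn=[0,0,0,0],
  jaw=70,
)

```text
time_s: 15.35
tool_pos: [0.5367, -0.1556, 0.1354]
orientation: [0.224, -0.2, 0.952, -0.053]
contact_force: [-0.0, 0.3, -0.0]
finger_gap: 0.817
```

Run:
```python
from h import *
s,Rm=st()
wcap(4); C,n=captop(4,np.array([.5267,-.1547,.1538])+AX*.0055)
print('top in tool mm',(Rm.T@(C-s['tool_pos'])*1000).round(1))
```

```text
t 15.35 q [-0.657  0.153  2.042  0.476  0.616 -2.988] tcp [ 0.5367 -0.1556  0.1354] F [-0.   0.3 -0. ] T [-0.02  0.22  0.06] gap 69.8
 x [-0.819 -0.405 -0.406] y [-0.357  0.914 -0.19 ] z [ 0.448 -0.011 -0.894] ang to axis 1.13
4 n 6968 normal [-0.449  0.015  0.893] rad 0.0350 ctr [ 0.5246 -0.1547  0.1574] mean [ 0.5221 -0.1552  0.1561] whitemean [ 0.5232 -0.1539  0.1571]
top in tool mm [  0.6   1.  -25.1]
```

Request:
send_rows(
  offset=[
    [0,0,0],
    [0,0,0],
    [0,0,0],
    [0,0,0],
    [0,0,0],
    [0,0,0],
    [0,0,0],
    [0,0,0],
    [0,0,0],
    [0,0,0],
    [0,0,0],
    [0,0,0],
  ],
  turn=[0.149,0.298,0.447,0.596,0.745,0.894,1.043,1.192,1.341,1.49,1.639,1.788],
)

```text
time_s: 16.6
tool_pos: [0.5366, -0.1556, 0.1351]
orientation: [0.181, 0.619, 0.751, 0.142]
contact_force: [-1.0, -0.1, 0.5]
finger_gap: 0.817
```

Request:
send_rows(
  offset=[
    [0,0,0],
    [0,0,0],
    [0,0,0],
    [0,0,0],
    [0,0,0],
    [0,0,0],
    [0,0,0],
    [0,0,0],
    [0,0,0],
    [0,0,0],
    [0,0,0],
    [0,0,0],
  ],
  turn=[0.149,0.298,0.447,0.596,0.745,0.894,1.043,1.192,1.341,1.49,1.639,1.788],
)

```text
time_s: 17.8
tool_pos: [0.5367, -0.1556, 0.1352]
orientation: [0.003, 0.973, -0.012, 0.23]
contact_force: [-0.2, 0.4, 0.6]
finger_gap: 0.821
```

Request:
send_rows(
  offset=[
    [0,0,0],
    [0,0,0],
    [0,0,0],
    [0,0,0],
    [0,0,0],
    [0,0,0],
    [0,0,0],
    [0,0,0],
    [0,0,0],
    [0,0,0],
    [0,0,0],
    [0,0,0],
  ],
  turn=[0.149,0.298,0.447,0.596,0.745,0.894,1.043,1.192,1.341,1.49,1.639,1.788],
)

```text
time_s: 19.0
tool_pos: [0.5367, -0.1555, 0.1351]
orientation: [0.178, -0.6, 0.766, -0.146]
contact_force: [0.4, 0.7, 0.2]
finger_gap: 0.821
```

Request:
send_rows(
  offset=[
    [0,0,0],
    [0,0,0],
    [0,0,0],
    [0,0,0],
    [0,0,0],
  ],
  turn=[0.14,0.28,0.42,0.56,0.66],
)

```text
time_s: 19.5
tool_pos: [0.5367, -0.1556, 0.1352]
orientation: [0.216, -0.319, 0.919, -0.081]
contact_force: [0.0, -0.1, 0.3]
finger_gap: 0.822
```

Run:
```python
from h import *
s,Rm=st()
wcap(5); C,n=captop(5,np.array([.5267,-.1547,.1538])+AX*.0055)
print('top in tool mm',(Rm.T@(C-s['tool_pos'])*1000).round(1))
```

```text
t 19.50 q [-0.657  0.154  2.042  0.476  0.616  3.041] tcp [ 0.5367 -0.1556  0.1352] F [ 0.  -0.1  0.3] T [0.06 0.21 0.06] gap 70.2
 x [-0.703 -0.622 -0.345] y [-0.552  0.783 -0.286] z [ 0.448 -0.011 -0.894] ang to axis 1.13
5 n 6937 normal [-0.447  0.013  0.894] rad 0.0350 ctr [ 0.5254 -0.154   0.1578] mean [ 0.5224 -0.1558  0.1563] whitemean [ 0.5232 -0.1541  0.1571]
top in tool mm [ -0.9   1.  -25.3]
```

Request:
send_rows(
  offset=[
    [0,0,0],
    [0,0,0],
    [0,0,0],
    [0,0,0],
    [0,0,0],
  ],
  turn=[0,0,0,0,0],
  jaw=35,
)

```text
time_s: 20.05
tool_pos: [0.5367, -0.1557, 0.1354]
orientation: [0.215, -0.323, 0.918, -0.082]
contact_force: [-2.8, 0.5, 3.8]
finger_gap: 0.514
```

Request:
send_rows(
  offset=[
    [0,0,-0.1],
    [0,0,-0.3],
    [0,0,-0.4],
    [0,0,-0.5],
    [0,0,-0.7],
    [0,0,-0.8],
    [0,0,-0.9],
    [0,0,-1.1],
    [0,0,-1.2],
    [0,0,-1.3],
    [0,0,-1.5],
    [0,0,-1.6],
  ],
  turn=[-0.14,-0.28,-0.42,-0.56,-0.7,-0.84,-0.98,-1.12,-1.26,-1.4,-1.54,-1.68],
)

```text
time_s: 21.25
tool_pos: [0.5352, -0.155, 0.1362]
orientation: [-0.083, 0.9, -0.37, 0.214]
contact_force: [-5.2, 0.9, 4.3]
finger_gap: 0.517
```

Request:
send_rows(
  offset=[
    [0,0,-0.1],
    [0,0,-0.3],
    [0,0,-0.4],
    [0,0,-0.5],
    [0,0,-0.7],
    [0,0,-0.8],
    [0,0,-0.9],
    [0,0,-1.1],
    [0,0,-1.2],
    [0,0,-1.3],
    [0,0,-1.5],
    [0,0,-1.6],
  ],
  turn=[-0.14,-0.28,-0.42,-0.56,-0.7,-0.84,-0.98,-1.12,-1.26,-1.4,-1.54,-1.68],
)

```text
time_s: 22.45
tool_pos: [0.5343, -0.1552, 0.1374]
orientation: [0.104, 0.877, 0.423, 0.204]
contact_force: [-5.1, -0.3, 3.6]
finger_gap: 0.516
```

Request:
send_rows(
  offset=[
    [0,0,-0.1],
    [0,0,-0.3],
    [0,0,-0.4],
    [0,0,-0.5],
    [0,0,-0.7],
    [0,0,-0.8],
    [0,0,-0.9],
    [0,0,-1.1],
    [0,0,-1.2],
    [0,0,-1.3],
    [0,0,-1.5],
    [0,0,-1.6],
  ],
  turn=[-0.14,-0.28,-0.42,-0.56,-0.7,-0.84,-0.98,-1.12,-1.26,-1.4,-1.54,-1.68],
)

```text
time_s: 23.65
tool_pos: [0.5342, -0.1564, 0.1394]
orientation: [0.223, 0.27, 0.935, 0.058]
contact_force: [-3.4, -3.3, 3.4]
finger_gap: 0.514
```

Run:
```python
from h import *
s,Rm=st(); print('F.a',s['contact_force']@AX)
wcap(6); C,n=captop(6,np.array([.5267,-.1547,.1538])+AX*.010)
print('top in tool mm',(Rm.T@(C-s['tool_pos'])*1000).round(1))
```

```text
t 23.65 q [-0.661  0.143  2.041  0.469  0.627 -2.007] tcp [ 0.5342 -0.1564  0.1394] F [-3.4 -3.3  3.4] T [-0.42  0.79 -0.36] gap 43.9
 x [-0.755  0.531 -0.385] y [0.479 0.847 0.228] z [ 0.448 -0.012 -0.894] ang to axis 1.06
F.a 4.456767713953009
6 n 741 normal [-0.451  0.056  0.891] rad 0.0339 ctr [ 0.5137 -0.1507  0.1681] mean [ 0.5133 -0.154   0.1682] whitemean [ 0.5128 -0.1535  0.1679]
top in tool mm [  7.5   1.5 -35. ]
```

Request:
send_rows(
  offset=[
    [0,0,-0.1],
    [0,0,-0.3],
    [0,0,-0.4],
    [0,0,-0.5],
    [0,0,-0.7],
    [0,0,-0.8],
    [0,0,-0.9],
    [0,0,-1.0],
  ],
  turn=[-0.14,-0.28,-0.42,-0.56,-0.7,-0.84,-0.98,-1.06],
)

```text
time_s: 24.5
tool_pos: [0.5342, -0.1559, 0.1406]
orientation: [0.222, -0.238, 0.943, -0.062]
contact_force: [-1.6, 0.4, 3.0]
finger_gap: 0.514
```

Run:
```python
from h import *
s,Rm=st(); print('F.a',s['contact_force']@AX)
p=wcap(7); save('w7.png',p)
```

```text
t 24.50 q [-0.661  0.141  2.041  0.469  0.629 -3.063] tcp [ 0.5342 -0.1559  0.1406] F [-1.6  0.4  3. ] T [-0.22  0.35 -0.22] gap 43.9
 x [-0.788 -0.477 -0.389] y [-0.422  0.879 -0.223] z [ 0.448 -0.012 -0.894] ang to axis 1.11
F.a 3.4073050842809005
```

View pics/w7.png

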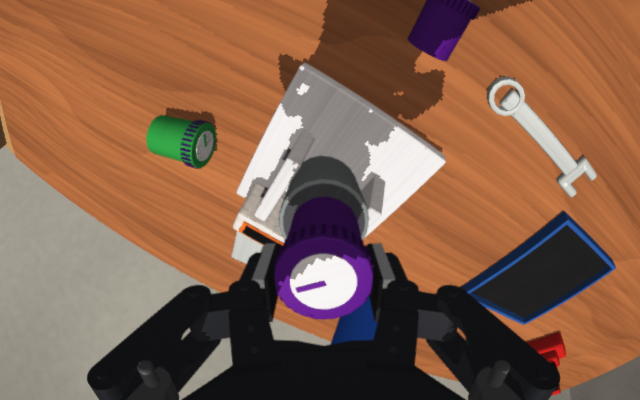

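The mark on the cap turned with the tool, so there was no slip. Total turn is 1.886 turns, past the 1.75 at which the thread lets go. I'll test with a gentle lift along the axis.

Request:
send_rows(
  offset=[
    [0,0,-1],
    [0,0,-2],
    [0,0,-3],
    [0,0,-4],
  ],
  turn=[0,0,0,0],
)

```text
time_s: 24.95
tool_pos: [0.5321, -0.1552, 0.1437]
orientation: [0.222, -0.236, 0.944, -0.061]
contact_force: [1.3, -0.9, -1.9]
finger_gap: 0.518
```

Run:
```python
from h import *
s,Rm=st(); print('F.a',s['contact_force']@AX)
```

```text
t 24.95 q [-0.664  0.133  2.04   0.465  0.64  -3.055] tcp [ 0.5321 -0.1552  0.1437] F [ 1.3 -0.9 -1.9] T [-0.04  0.14 -0.  ] gap 44.2
 x [-0.79  -0.474 -0.39 ] y [-0.419  0.881 -0.22 ] z [ 0.447 -0.01  -0.894] ang to axis 1.14
F.a -2.346058043961334
```

Only the cap's weight is felt, so it is free. I lift it clear.

Request:
send_rows(
  offset=[
    [0,0,-10],
    [0,0,-22],
    [0,0,-36],
    [0,0,-52],
    [0,0,-70],
    [0,0,-90],
    [0,0,-110],
  ],
  turn=[0,0,0,0,0,0,0],
)

```text
time_s: 25.65
tool_pos: [0.4818, -0.1538, 0.2435]
orientation: [0.221, -0.237, 0.944, -0.061]
contact_force: [-0.5, 0.0, -2.4]
finger_gap: 0.513
```

Run:
```python
from h import *
s,Rm=st()
print('to',(Rm.T@(np.array([.30,.10,.36])-s['tool_pos'])*1000).round(1))
```

```text
t 25.65 q [-0.75  -0.085  1.983  0.382  0.922 -2.996] tcp [ 0.4818 -0.1538  0.2435] F [-0.5  0.  -2.4] T [ 0.02  0.36 -0.04] gap 43.8
 x [-0.79  -0.474 -0.389] y [-0.42   0.88  -0.221] z [ 0.447 -0.011 -0.894] ang to axis 1.11
to [ -22.3  274.  -188.3]
```

Request:
send_rows(
  offset=[
    [-22,274,-188],
    [-22,274,-188],
    [-22,274,-188],
    [-22,274,-188],
    [-22,274,-188],
    [-22,274,-188],
    [-22,274,-188],
    [-22,274,-188],
    [-22,274,-188],
    [-22,274,-188],
  ],
  turn=[0.14,0.28,0.42,0.56,0.7,0.84,0.98,1.12,1.26,1.4],
)

```text
time_s: 26.65
tool_pos: [0.2991, 0.1007, 0.3598]
orientation: [0.217, 0.353, 0.907, 0.079]
contact_force: [1.0, -0.3, -2.0]
finger_gap: 0.514
```

Run:
```python
from h import *
s,Rm=st()
print('inward dir in tool',(Rm.T@np.array([-1,0,0])).round(3))
```

```text
t 26.65 q [-0.05  -0.586  1.995  0.014  1.267 -0.88 ] tcp [0.2991 0.1007 0.3598] F [ 1.  -0.3 -2. ] T [-0.04  0.33  0.03] gap 43.9
 x [-0.657  0.674 -0.337] y [0.605 0.739 0.297] z [ 0.449 -0.009 -0.893] ang to axis 1.27
inward dir in tool [ 0.657 -0.605 -0.449]
```

Lifted clear. To set the cap upright I have to take the tilt out again. Low and close in, j5 reaches its lower limit, so pushing inward there should pitch the tool back to vertical.

Request:
send_rows(
  offset=[
    [32,-12,241],
    [32,-12,241],
    [32,-12,241],
    [32,-12,241],
    [32,-12,241],
    [32,-12,241],
  ],
  turn=[0,0,0,0,0,0],
)

```text
time_s: 27.25
tool_pos: [0.3765, 0.1091, 0.1222]
orientation: [0.209, 0.352, 0.909, 0.075]
contact_force: [-1.3, -0.7, -2.5]
finger_gap: 0.517
```

Run:
```python
from h import *
s,Rm=st()
print('inward dir in tool',(Rm.T@np.array([-1,0,0])).round(3),'down',Rm[2].round(3)*-1)
```

```text
t 27.25 q [ 0.01  -0.14   2.374 -0.035  0.46  -0.794] tcp [0.3765 0.1091 0.1222] F [-1.3 -0.7 -2.5] T [-0.03  0.39  0.03] gap 44.2
 x [-0.664  0.672 -0.328] y [0.609 0.74  0.284] z [ 0.434 -0.011 -0.901] ang to axis 0.95
inward dir in tool [ 0.664 -0.609 -0.434] down [ 0.328 -0.284  0.901]
```

Request:
send_rows(
  offset=[
    [199,-183,-120],
    [199,-183,-120],
    [199,-183,-120],
  ],
  turn=[0,0,0],
)

```text
time_s: 27.55
tool_pos: [0.2287, 0.1088, 0.122]
orientation: [0.216, 0.352, 0.908, 0.078]
contact_force: [-0.7, 0.3, -0.8]
finger_gap: 0.516
```

Run:
```python
from h import *
s,Rm=st()
print('inward dir in tool',(Rm.T@np.array([-1,0,0])).round(3),'down',Rm[2].round(3)*-1)
```

```text
t 27.55 q [ 0.026 -0.569  2.572 -0.036  0.678 -0.782] tcp [0.2287 0.1088 0.122 ] F [-0.7  0.3 -0.8] T [ 0.    0.34 -0.01] gap 44.1
 x [-0.659  0.672 -0.337] y [0.605 0.74  0.292] z [ 0.446 -0.011 -0.895] ang to axis 1.06
inward dir in tool [ 0.659 -0.605 -0.446] down [ 0.337 -0.292  0.895]
```

```bash
cat > kin.py <<'E'
import numpy as np
from scipy.optimize import least_squares
D=[([-1.3198,.2593,1.5361,0,1.348],[.24099,-.4938,.23047]),([-.582,.207,.882,.001,2.047],[.4932,-.1915,.5345]),([-.515,.532,.188,.008,2.389],[.585,-.2018,.6088]),
([-.46,.707,.188,.011,2.183],[.7132,-.2264,.494]),([-.054,.814,.612,-.014,1.664],[.8416,.0604,.2369]),([-.073,1.112,.187,-.011,1.733],[.9496,.0378,.1624]),
([-.086,1.077,.188,.002,1.676],[.9715,.0279,.1987]),([-.091,1.056,.188,.019,1.565],[1.0101,.0255,.2303]),([-.05,-.586,1.995,.014,1.267],[.2991,.1007,.3598]),([.01,-.14,2.374,-.035,.46],[.3765,.1091,.1222]),([.026,-.569,2.572,-.036,.678],[.2287,.1088,.122])]
def pl(q2,q3,q5,P):
    a0,L1,L2,b2,Lt,bt,H=P; s=q2+q3; t=s+q5
    return a0+L1*np.sin(q2)+L2*np.sin(s)+b2*np.cos(s)+Lt*np.sin(t)+bt*np.cos(t), H+L1*np.cos(q2)+L2*np.cos(s)-b2*np.sin(s)+Lt*np.cos(t)-bt*np.sin(t)
def res(P):
    o=[]
    for q,x in D:
        r,z=pl(q[1],q[2],q[4],P); o+=[r-(x[0]*np.cos(q[0])+x[1]*np.sin(q[0])),z-x[2]]
    return o
f=least_squares(res,[0,.4,.4,0,.25,0,.3]); P=f.x
E
python3 - <<'E'
from kin import *
print(P.round(3),np.abs(f.fun).max().round(4))
# j3 at limit: list plane TCP for tilt 26 and 0, wrist polar direction
for til in(26,13,0):
  for q2 in np.arange(-.9,.4,.2):
    q5=np.pi-np.radians(til)-2.58-q2
    if q5<.22: continue
    r,z=pl(q2,2.58,q5,P); J=[(np.array(pl(q2+a,2.58+b,q5+c,P))-[r,z])/1e-4 for a,b,c in((1e-4,0,0),(0,1e-4,0),(0,0,1e-4))]
    print(til,'q2 %.2f q5 %.2f'%(q2,q5),'tcp r %.3f z %.3f'%(r,z),'J',np.round(J,2).tolist())
E
```

```text
[-0.001  0.534  0.426  0.06   0.355 -0.001  0.222] 0.0003
26 q2 -0.90 q5 1.01 tcp r 0.154 z 0.130 J [[-0.09, -0.15], [-0.42, -0.57], [-0.32, -0.16]]
26 q2 -0.70 q5 0.81 tcp r 0.199 z 0.125 J [[-0.1, -0.2], [-0.51, -0.54], [-0.32, -0.16]]
26 q2 -0.50 q5 0.61 tcp r 0.242 z 0.112 J [[-0.11, -0.24], [-0.58, -0.5], [-0.32, -0.16]]
26 q2 -0.30 q5 0.41 tcp r 0.282 z 0.091 J [[-0.13, -0.28], [-0.64, -0.44], [-0.32, -0.16]]
13 q2 -0.90 q5 1.23 tcp r 0.078 z 0.103 J [[-0.12, -0.08], [-0.45, -0.5], [-0.35, -0.08]]
13 q2 -0.70 q5 1.03 tcp r 0.123 z 0.098 J [[-0.12, -0.12], [-0.53, -0.47], [-0.35, -0.08]]
13 q2 -0.50 q5 0.83 tcp r 0.166 z 0.085 J [[-0.14, -0.17], [-0.61, -0.42], [-0.35, -0.08]]
13 q2 -0.30 q5 0.63 tcp r 0.206 z 0.064 J [[-0.16, -0.21], [-0.67, -0.36], [-0.35, -0.08]]
13 q2 -0.10 q5 0.43 tcp r 0.241 z 0.035 J [[-0.19, -0.24], [-0.72, -0.29], [-0.35, -0.08]]
13 q2 0.10 q5 0.23 tcp r 0.269 z 0.000 J [[-0.22, -0.27], [-0.75, -0.22], [-0.35, -0.08]]
0 q2 -0.90 q5 1.46 tcp r -0.002 z 0.093 J [[-0.13, 0.0], [-0.46, -0.42], [-0.35, -0.0]]
0 q2 -0.70 q5 1.26 tcp r 0.043 z 0.089 J [[-0.13, -0.04], [-0.54, -0.39], [-0.35, -0.0]]
0 q2 -0.50 q5 1.06 tcp r 0.086 z 0.076 J [[-0.15, -0.09], [-0.61, -0.34], [-0.35, -0.0]]
0 q2 -0.30 q5 0.86 tcp r 0.126 z 0.055 J [[-0.17, -0.13], [-0.68, -0.28], [-0.35, -0.0]]
0 q2 -0.10 q5 0.66 tcp r 0.161 z 0.026 J [[-0.2, -0.16], [-0.73, -0.22], [-0.35, -0.0]]
0 q2 0.10 q5 0.46 tcp r 0.189 z -0.009 J [[-0.23, -0.19], [-0.76, -0.14], [-0.35, -0.0]]
0 q2 0.30 q5 0.26 tcp r 0.210 z -0.049 J [[-0.27, -0.21], [-0.78, -0.05], [-0.35, -0.0]]
```

The kinematic fit is good to 0.3 mm. It shows that un-tilting would need poses too close to the base. Instead I'll keep the tool's lean, put the jaw line across the lean direction, rest the cap's low rim on the tray floor and swing it upright about that rim. The cap pivots between the pads with little force.

Run:
```python
from h import *
from kin import P,pl
from scipy.optimize import least_squares
s,Rm=st()
y=Rm.T@np.array([0,1,0]); ang=np.arctan2(-y[0],y[1]); print('turn for y||+Y',ang.round(3),'or -Y',(ang-np.sign(ang)*np.pi).round(3))
wcap(8)
zt=Rm[:,2]; Rp=np.array([.554,.145,.005])
Ht=Rp+np.array([-.0043,0,.0568]); Hu=Rp+np.array([.021,0,.053])
for n,H in(('tilted',Ht),('upright',Hu)):
    t=H+.0185*zt; print(n,'tcp',t.round(4),'delta tool',(Rm.T@(t-s['tool_pos'])*1000).round(1))
    r=np.sqrt(t[0]**2+t[1]**2-.111**2)
    g=least_squares(lambda q:np.r_[np.array(pl(q[0],q[1],q[2],P))-[r,t[2]],(q.sum()-2.69)],[.3,2.1,.3]); print(' joints j2,j3,j5',g.x.round(3),g.cost)
pre=Ht+.0185*zt+[-.0,0,.08]; print('pre',pre.round(3),(Rm.T@(pre-s['tool_pos'])*1000).round(1))
```

```text
t 27.55 q [ 0.026 -0.569  2.572 -0.036  0.678 -0.782] tcp [0.2287 0.1088 0.122 ] F [-0.7  0.3 -0.8] T [ 0.    0.34 -0.01] gap 44.1
 x [-0.659  0.672 -0.337] y [0.605 0.74  0.292] z [ 0.446 -0.011 -0.895] ang to axis 1.06
turn for y||+Y -0.737 or -Y 2.405
tilted tcp [0.558  0.1448 0.0452] delta tool [-167.1  203.5  215.1]
 joints j2,j3,j5 [0.34 2.09 0.26] 3.888934040203926e-28
upright tcp [0.5833 0.1448 0.0414] delta tool [-182.5  217.7  229.8]
 joints j2,j3,j5 [0.379 2.036 0.275] 2.5711958488576277e-22
pre [0.558 0.145 0.125] [-194.   226.9  143.6]
```

Request:
send_rows(
  offset=[
    [-211,243,144],
    [-211,243,144],
    [-211,243,144],
    [-211,243,144],
    [-211,243,144],
    [-211,243,144],
    [-211,243,144],
    [-211,243,144],
    [-211,243,144],
  ],
  turn=[-0.14,-0.28,-0.42,-0.56,-0.7,-0.74,-0.74,-0.74,-0.74],
)

```text
time_s: 28.5
tool_pos: [0.5821, 0.1456, 0.1378]
orientation: [0.231, -0.0, 0.973, -0.006]
contact_force: [-0.9, -0.3, -3.3]
finger_gap: 0.517
```

Run:
```python
from h import *
s,Rm=st(); zt=Rm[:,2]
p=wcap(9); b,db=cap('top'); 
C,n=captop(9,s['tool_pos']-zt*.025); print('top in tool',(Rm.T@(C-s['tool_pos'])*1000).round(1))
Rp=np.array([.575,.145,.005])
for k in (0,6.5,13,19.5,26):
    a=np.radians(26-k); H=Rp+np.array([.021*np.cos(a)-.053*np.sin(a),0,.021*np.sin(a)+.053*np.cos(a)]); t=H+.0185*zt
    print(k,'tcp',t.round(4),'delta tool',(Rm.T@(t-s['tool_pos'])*1000).round(1))
# tray rect again in top view
W=world('top',db); hsv=cv2.cvtColor(b,cv2.COLOR_RGB2HSV)
save('tw.png',np.hstack([cv2.resize(p,None,fx=.75,fy=.75),b[60:360,180:430]]))
```

```text
t 28.50 q [ 0.09   0.219  1.948 -0.104  0.514 -1.402] tcp [0.5821 0.1456 0.1378] F [-0.9 -0.3 -3.3] T [0.03 0.46 0.01] gap 44.1
 x [-0.894 -0.003 -0.449] y [ 0.002  1.    -0.011] z [ 0.449 -0.011 -0.894] ang to axis 1.17
9 n 680 normal [-0.446  0.029  0.894] rad 0.0336 ctr [0.5603 0.1462 0.1644] mean [0.5618 0.1462 0.1654] whitemean [0.5614 0.1463 0.1652]
top in tool [  7.6   0.3 -33.6]
0 tcp [0.5789 0.1448 0.0453] delta tool [44.3  0.2 81.2]
6.5 tcp [0.5854 0.1448 0.0454] delta tool [38.5  0.2 84. ]
13 tcp [0.5918 0.1448 0.0448] delta tool [33.   0.3 87.4]
19.5 tcp [0.5982 0.1448 0.0435] delta tool [28.   0.3 91.4]
26 tcp [0.6043 0.1448 0.0415] delta tool [23.4  0.3 96. ]
```

View pics/tw.png

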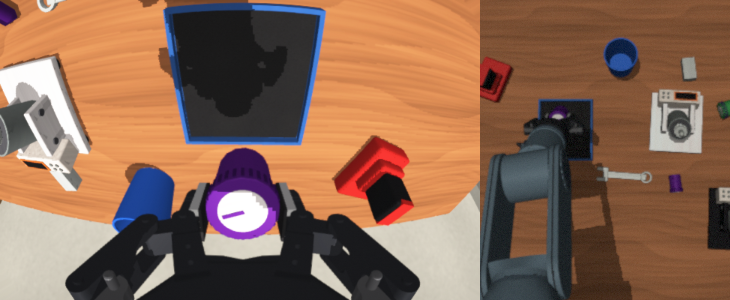

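Run:
```python
from h import *
p,d,W,tool=wworld(9); hsv=cv2.cvtColor(p,cv2.COLOR_RGB2HSV)
m=(d>0)&(np.linalg.norm(tool-[0,0,-.025],axis=-1)<.025)&(hsv[...,2]>140)&(hsv[...,1]<60)
m=cv2.morphologyEx(m.astype(np.uint8),cv2.MORPH_OPEN,np.ones((3,3)))>0
c=W[m]; n=np.linalg.svd(c-c.mean(0))[2][2]; n*=np.sign(n[2]); print(m.sum(),'px',np.argwhere(m).mean(0)[::-1],'normal',n.round(3),'tool',(np.median(tool[m],0)*1000).round(1),'world',c.mean(0).round(4))
pm=purple(p)&(d>0)&(np.linalg.norm(tool,axis=-1)<.07); h=tool[pm]; print('purple tool z range',np.percentile(h[:,2],[1,99]).round(4),'y',np.percentile(h[:,1],[1,99]).round(4),'x',np.percentile(h[:,0],[1,99]).round(4))
```

```text
2808 px [323.59223647 280.59935897] normal [-0.43   0.002  0.903] tool [  2.2   1.2 -25.3] world [0.5694 0.1469 0.1597]
purple tool z range [-0.0262  0.0299] y [-0.0209  0.0225] x [-0.0195  0.0241]
```

Request:
send_rows(
  offset=[
    [18,0,33],
    [32,0,58],
    [39,0,70],
    [41,0,75],
    [42,0,77],
    [42,0,77],
  ],
  turn=[0,0,0,0,0,0],
)

```text
time_s: 29.2
tool_pos: [0.578, 0.1451, 0.0488]
orientation: [0.23, -0.001, 0.973, -0.005]
contact_force: [-0.1, -0.4, -1.4]
finger_gap: 0.519
```

Request:
send_rows(
  offset=[
    [0.5,0,1],
    [1,0,2],
    [1.3,0,2.7],
    [1.8,0,3.6],
  ],
  turn=[0,0,0,0],
)

```text
time_s: 29.6
tool_pos: [0.5797, 0.1452, 0.0456]
orientation: [0.232, -0.001, 0.973, -0.005]
contact_force: [-4.2, -0.7, 12.9]
finger_gap: 0.514
```

Run:
```python
from h import *
st()
```

```text
t 29.60 q [ 0.089  0.37   2.044 -0.191  0.266 -1.311] tcp [0.5797 0.1452 0.0456] F [-4.2 -0.7 12.9] T [-0.29 -0.   -0.12] gap 43.9
 x [-0.892 -0.004 -0.451] y [ 0.001  1.    -0.011] z [ 0.451 -0.01  -0.892] ang to axis 1.31
```

Rim contact came at the predicted height with 13 N. I swing the head over the rim, half way first.

Request:
send_rows(
  offset=[
    [-1.9,0,0.9],
    [-3.8,0,1.9],
    [-5.8,0,2.8],
    [-7.6,0,4],
    [-9.5,0,5.1],
    [-11.3,0,6.3],
  ],
  turn=[0,0,0,0,0,0],
)

```text
time_s: 30.2
tool_pos: [0.5916, 0.1453, 0.0447]
orientation: [0.231, -0.001, 0.973, -0.005]
contact_force: [-5.5, -0.6, 10.4]
finger_gap: 0.515
```

```bash
cat >> h.py <<'E'
def disc(i):
    p,d,W,tool=wworld(i); hsv=cv2.cvtColor(p,cv2.COLOR_RGB2HSV)
    m=(d>0)&(np.linalg.norm(tool-[0,0,-.025],axis=-1)<.03)&(hsv[...,2]>110)&(hsv[...,1]<70)
    m=cv2.morphologyEx(m.astype(np.uint8),cv2.MORPH_OPEN,np.ones((3,3)))>0
    c=W[m]; n=np.linalg.svd(c-c.mean(0))[2][2]; n*=np.sign(n[2]); print(m.sum(),'normal',n.round(3),'tilt %.1f'%np.degrees(np.arccos(n[2])),'world',np.median(c,0).round(4))
E
python3 - <<'E'
from h import *
st(); wcap(10); disc(10)
E
```

```text
t 30.20 q [ 0.087  0.387  2.017 -0.179  0.279 -1.325] tcp [0.5916 0.1453 0.0447] F [-5.5 -0.6 10.4] T [ 0.06  0.67 -0.02] gap 44.0
 x [-0.893 -0.004 -0.449] y [ 0.001  1.    -0.011] z [ 0.449 -0.01  -0.893] ang to axis 1.23
2818 normal [-0.252  0.007  0.968] tilt 14.6 world [0.5764 0.1459 0.0675]
```

Tilt is down to 14.6°, with forces around 10 N. I continue the arc.

Request:
send_rows(
  offset=[
    [-1.7,0,1.3],
    [-3.4,0,2.7],
    [-5.1,0,4],
    [-6.6,0,5.5],
    [-8.1,0,7],
    [-9.6,0,8.5],
  ],
  turn=[0,0,0,0,0,0],
)

```text
time_s: 30.85
tool_pos: [0.6043, 0.1452, 0.0414]
orientation: [0.231, -0.001, 0.973, -0.005]
contact_force: [-2.2, 0.3, 8.0]
finger_gap: 0.517
```

Run:
```python
from h import *
st(); wcap(11); disc(11)
```

```text
t 30.85 q [ 0.084  0.408  1.99  -0.172  0.282 -1.334] tcp [0.6043 0.1452 0.0414] F [-2.2  0.3  8. ] T [0.1  0.43 0.05] gap 44.2
 x [-0.893 -0.004 -0.45 ] y [ 0.001  1.    -0.011] z [ 0.45  -0.01  -0.893] ang to axis 1.25
2224 normal [-0.089 -0.014  0.996] tilt 5.2 world [0.5883 0.1458 0.0658]
```

Request:
send_rows(
  offset=[
    [-1.1,0,0.8],
    [-2.2,0,1.6],
    [-3.3,0,2.4],
    [-4,0,2.9],
  ],
  turn=[0,0,0,0],
)

```text
time_s: 31.3
tool_pos: [0.6089, 0.1452, 0.0407]
orientation: [0.231, -0.001, 0.973, -0.005]
contact_force: [-6.5, 0.6, 11.9]
finger_gap: 0.517
```

Run:
```python
from h import *
st(); wcap(12); disc(12)
```

```text
t 31.30 q [ 0.083  0.415  1.98  -0.169  0.286 -1.338] tcp [0.6089 0.1452 0.0407] F [-6.5  0.6 11.9] T [0.1  0.59 0.  ] gap 44.1
 x [-0.893 -0.004 -0.45 ] y [ 0.001  1.    -0.011] z [ 0.45  -0.01  -0.893] ang to axis 1.24
2195 normal [-0.06  -0.014  0.998] tilt 3.5 world [0.5926 0.1457 0.0653]
```

Request:
send_rows(
  offset=[
    [0,0,0],
    [0,0,0],
    [0,0,0],
    [0,0,0],
    [0,0,0],
    [0,0,0],
  ],
  turn=[0,0,0,0,0,0],
  jaw=80,
)

```text
time_s: 31.95
tool_pos: [0.6079, 0.1449, 0.0387]
orientation: [0.229, -0.001, 0.973, -0.006]
contact_force: [-0.1, -0.5, 0.5]
finger_gap: 0.938
```

Run:
```python
from h import *
st(); p=wcap(13); disc(13); save('w13.png',p)
```

```text
t 31.95 q [ 0.083  0.418  1.981 -0.169  0.285 -1.338] tcp [0.6079 0.1449 0.0387] F [-0.1 -0.5  0.5] T [ 0.05  0.17 -0.02] gap 80.1
 x [-0.895 -0.004 -0.447] y [ 0.001  1.    -0.011] z [ 0.447 -0.01  -0.895] ang to axis 1.11
1717 normal [0.006 0.003 1.   ] tilt 0.4 world [0.5961 0.1468 0.0654]
```

View pics/w13.png

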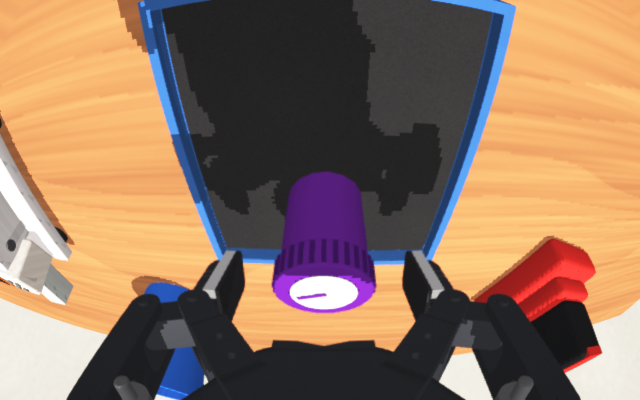

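The cap stands upright (tilt 0.4°, head at (324,285)) inside the tray, with both pads clear of it. I retract along the tool axis.

Request:
send_rows(
  offset=[
    [0,0,-8],
    [0,0,-20],
    [0,0,-40],
    [0,0,-70],
    [0,0,-105],
    [0,0,-140],
    [0,0,-170],
    [0,0,-190],
    [0,0,-190],
  ],
  turn=[0,0,0,0,0,0,0,0,0],
)

```text
time_s: 32.9
tool_pos: [0.5234, 0.1474, 0.2132]
orientation: [0.233, -0.001, 0.972, -0.005]
contact_force: [0.4, 0.1, 0.2]
finger_gap: 0.935
```

Request:
send_rows(
  offset=[
    [0,0,0],
    [0,0,0],
    [0,0,0],
  ],
  turn=[0,0,0],
)

```text
time_s: 33.2
tool_pos: [0.5226, 0.1467, 0.2073]
orientation: [0.228, -0.001, 0.974, -0.006]
contact_force: [1.1, -0.4, 0.3]
finger_gap: 0.94
```

Run:
```python
from h import *
s,Rm=st(); p=wcap(14)
p,d,W,tool=wworld(14); m=purple(p)&(d>0)&(np.linalg.norm(W-[.596,.146,.04],axis=-1)<.06); print(m.sum(),W[m].min(0).round(3),W[m].max(0).round(3))
z0=np.load('scene.npz'); a,da=cap('scene')
diff=cv2.absdiff(a,z0['p']).max(-1)>60
n,l,stt,c=cv2.connectedComponentsWithStats(diff.astype(np.uint8)); print([(r.tolist(),k.round().tolist()) for r,k in zip(stt[1:],c[1:]) if r[4]>15])
save('end.png',np.vstack([cv2.resize(p,(480,300)),cv2.resize(a,(480,300))]))
```

```text
t 33.20 q [ 0.107  0.031  1.967 -0.091  0.688 -1.408] tcp [0.5226 0.1467 0.2073] F [ 1.1 -0.4  0.3] T [0.02 0.24 0.04] gap 80.3
 x [-0.896 -0.004 -0.444] y [ 0.001  1.    -0.011] z [ 0.444 -0.011 -0.896] ang to axis 1.03
1799 [0.574 0.117 0.004] [0.636 0.17  0.067]Traceback (most recent call last):
  File "<stdin>", line 5, in <module>
    return format.read_array(
           ~~~~~~~~~~~~~~~~~^
        bytes,
        ^^^^^^
    ...<2 lines>...
        max_header_size=self.max_header_size
        ^^^^^^^^^^^^^^^^^^^^^^^^^^^^^^^^^^^^
    )
    ^
    data = _read_bytes(fp, read_size, "array data")
    r = fp.read(size - len(data))
    data = self._read1(n)
    self._update_crc(data)
    ~~~~~~~~~~~~~~~~^^^^^^
    raise BadZipFile("Bad CRC-32 for file %r" % self.name)
zipfile.BadZipFile: Bad CRC-32 for file 'p.npy'
```

The diff failed because I overwrote the old file while it was being read. The first scene picture is still in pics/, so I compare against that.

Run:
```python
from h import *
disc14=np.load('w14.npz')['p']; a=np.load('scene.npz')['p']
old=cv2.resize(cv2.imread('pics/scene1.png'),(640,400))[:,:,::-1]
for n,(x0,y0,x1,y1) in dict(charger=(405,155,460,212),block=(303,295,345,332),spanner=(270,198,310,226),tin=(355,225,405,285)).items():
    print(n,'mean diff',cv2.absdiff(a[y0:y1,x0:x1],np.ascontiguousarray(old[y0:y1,x0:x1])).mean().round(1))
save('end.png',np.vstack([cv2.resize(disc14,(480,300)),cv2.resize(a[130:350,200:480],(382,300))[:, :].copy() if 0 else cv2.resize(a[140:340,170:490],(480,300))]))
```

```text
charger mean diff 2.5
block mean diff 2.2
spanner mean diff 23.8
tin mean diff 2.5
```

View pics/end.png

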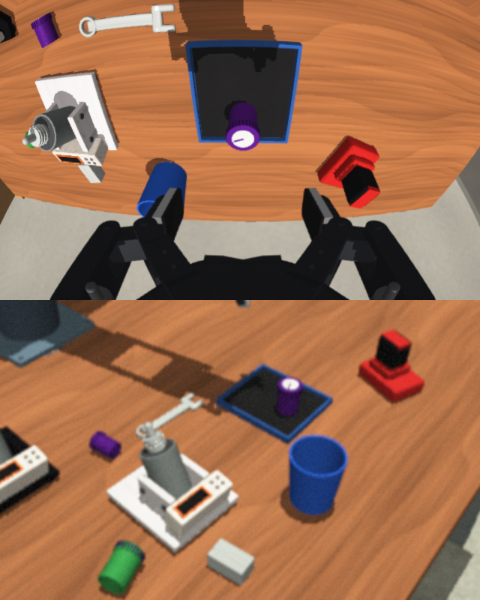

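The cap stands upright in the tray (scene crop (290,395)), the port is bare and the bystanders are in place. The spanner window differs only because the cap is no longer in it. I'm handing in.

```bash
python3 -c "
from station import sign_off
print(sign_off())"
```

```text
the job is handed in; nothing more can be done
None
```

The purple cap is off the port and standing upright on its open end in the blue tray. The job was handed in at about 33 s of the 72 s allowed.

- **Unscrewing:** I took two grips, 1.89 turns in all. The cap did not slip in the fingers, and the forces I read stayed under about 10 N. After the last turn it lifted with only about 2 N, roughly its own weight, so the thread had let go.
- **Tool lean:** The moves only allow a turn about the tool's own axis. I got the 26° lean by pushing against the arm's reach limit in short steps, which brought the tool to within about 1° of the port's axis.
- **Placing:** I could not bring the tool back to vertical away from the base. Instead I rested the cap's low rim on the tray floor and swung the cap upright about it. The wrist force read up to about 14 N.

**Last checks:**
- After release the cap's tilt read 0.4° and its top was 65 mm above the table, as it should be.
- The tin, charger and steel block look unchanged against the first picture.
- The spanner's image region did differ, because the cap had been in that part of the first picture. By eye the spanner lies where it was.

Some checks went wrong along the way. Two wrist-camera readings of the cap's top, one on the port and one over the tray, picked up gripper parts, so I dropped them. The first attempt at the before/after comparison failed on an overwritten file and I redid it from the saved picture.

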